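Roll down a slotted facing sheet on a sprung bed

ROBOT

A 7-joint arm with a two-finger parallel gripper is mounted at the origin on the work surface. World frame = base frame: x ahead of the robot, y to its left, z up, the work surface at z = 0. Lengths are in mm, angles in rad, forces in N, time in s.
With the tool pointing down it reaches from about 400 to 875 mm from the base axis. Payload 4.4 kg.
Tool frame: the origin (TCP) lies at the very end of the fingers, on their centre line; the grasp point (between the pads) lies 19 mm behind it; z points along the fingers, y is the line along which they close (so a half turn about z gives the same grasp; the last joint's range is limited). The gripper opens to 85 mm and grips with 20 to 120 N. Pads are 22 mm wide; open, the fingers measure 114 mm over their backs; the gripper's body (76 mm by 85 mm) begins 54 mm behind the grasp point. The pads swing forward as they close: fully open they stand 13 mm farther back than shut.
Start: joints at [1.114, 0.628, 0.038, 1.517, -0.027, 0.996, -0.02], TCP at [247.631, -600.996, 231.313] pointing down, gripper open.
Joint ranges: [-3.06, 3.06], [-0.37, 2.12], [-1.25, 1.32], [0.18, 2.47], [-1.1, 4.24], [0.23, 1.98], [-2.94, 2.94]. Speed limits (rad/s): [2.57, 2.57, 3.14, 3.14, 3.14, 3.14, 3.14].

INTERFACE

Orientations are given as [roll, pitch, yaw] about the fixed x, y, z axes, in that order (R = Rz(yaw) Ry(pitch) Rx(roll)).
In Python, from cell import monitor, viewer, workorder gives the robot as it stands.
- The arm moves only by the tool arm_command, never from a script. Its argument "series" is one flat list of numbers, 5 for each row, row after row: the opening in per cent of the stroke, from 0 (shut) to 100 (fully open), then the shift along the tool's x, y, z in cm, then the turn about the tool's z in degrees. In form: [claw, x, y, z, roll, claw, x, y, z, roll, ...]. A call has exactly 5 rows; each row is the pose to reach, as a shift and turn from the pose commanded when the call began, along the tool's axes at that moment; what a row does not reach only later rows make up. A row lasts 1/12 s, in which the tool goes at most 41.7 mm and 7.16 degrees, less where a joint would pass 70% of its speed; a pose out of reach is approached as far as the arm can. A call with a gripper value outside its range is refused whole. The fingers move at their own pace and stop on an object; the grip force is fixed at half the most. Time passes only in rows, so rows that repeat a pose let the fingers close, or fill a call up. It gives the time, the measured TCP pose, the force, the opening and the grip force at its end, in the units of the state.
- monitor.read_state(): the state, without advancing time (a new reading comes with each control period).
- viewer.get_image(name): name is "side" or "top" or "wrist"; returns (picture, depth): 480x640x3 uint8, red, green, blue; 480x640 float32, mm along the optical axis (not along the pixel's ray), 0 where there is no reading.
- viewer.camera_model(name): a dict with "mtx" (3x3 intrinsics, pixels), "R" (3x3) and "t" (3): a world point X has camera coordinates R X + t. Camera axes: x right, y down, z forward; pixel columns grow to the right and rows downward; lengths in mm; the calibration is good to about 2 mm. A picture is of the moment at which its call begins: read the wrist's pose just before it. camera_model takes no time and is no camera call; for the wrist camera it gives the pose at the moment of the call.
- workorder.finish_job(): hands the job in; it is judged then, once.
The state is a dict: "clock": time; "qpos": joint angles; "qd": joint speeds; "tau": joint torques, N m; "eef_pos": TCP position; "tool_rot": TCP orientation; "force": force on the tool from outside, world axes, zero at the start; "torque": the same for the moment, N m; "width": finger opening in mm; "gripper_force": force on a finger pad.
Only numpy, scipy, OpenCV 4.12 (cv2) and the standard library are available. Lean on these libraries where they do the work, as an engineer would, in place of code of your own. Each camera call takes 0.05 s, during which the arm holds its last target. There are 200 camera calls.

TASK

Take the hand roller out of its cradle and roll the six slotted steel strips of the facing sheet fully home, level with the end lands, in one go from one end to the other: axle across the bed, steady moderate pressure (the bed is sprung; do not bear down hard) and the wheel kept down on the work from the first strip set until all six are. Only the roller may touch the bed; then stand the roller back in its cradle, keep it upright throughout, let go, and leave everything else on the table where it is.

Things in the scene. Friction and masses are not known exactly. Their poses are not given: they have to be found in the camera images.
- bed: sprung blue platform, 100 mm (x) by 240 mm (y, rolling direction), carrying six steel strips between two bare aluminium end lands, each 36 mm long. Origin: its underside, 24 mm below sheet; z up. It floats on soft springs over a 130 x 270 mm steel base and moves only straight down: starts to sink at about 3 N, gives way by several mm under a rolling load, bottoms out hard at 14 mm, springs back
- sheet (a point): point fixed on the bed, at the middle of the sheet and at the height of the end lands' tops, which is the height of the strips' tops once fully home (60 mm above the table with the bed unloaded). x: across the bed, parallel to the strips and to the axle when rolling; y: rolling direction; z up
- handle (a point): centre of the roller's orange upright handle, 44 mm (x) by 24 mm (y) by 64 mm high; grip it from above across the 24 mm. x along the axle, y rolling direction, z up. 66 mm straight above the axle. Below it an aluminium bridge plate 82 x 84 mm, 10 mm thick, its top 34 mm below this point. Whole roller about 0.5 kg
- axle (a point): centre of the roller's black rubber wheel: 48 mm diameter, 60 mm long along its x, turns freely; bottom 24 mm below. Same axes as handle
- cradle_home (a point): where the axle centre is when the roller stands in its grey cradle (34 mm above the table). Two upright rails run along the cradle's x, tops 56 mm above the table, 60 mm clear between them, each 11 mm thick; the wheel hangs between them and the bridge plate rests on both. Axle parallel to the cradle's x, either way round
- strip0 (a joint): how far strip 0 has been pressed down into the bed, m: 0 = fully proud (its top 4 mm above the end lands), 0.004 = fully home, level with the lands. Slotted steel strip 92 mm (x) by 27 mm (y), its centre at y = -70 mm in sheet's frame. Stiff: yields only to about 7 to 12 N of downward load (differs from strip to strip), then stays where it is left
- strip1 (a joint): how far strip 1 has been pressed down into the bed, m: 0 = fully proud (its top 4 mm above the end lands), 0.004 = fully home, level with the lands. Slotted steel strip 92 mm (x) by 27 mm (y), its centre at y = -42 mm in sheet's frame. Stiff: yields only to about 7 to 12 N of downward load (differs from strip to strip), then stays where it is left
- strip2 (a joint): how far strip 2 has been pressed down into the bed, m: 0 = fully proud (its top 4 mm above the end lands), 0.004 = fully home, level with the lands. Slotted steel strip 92 mm (x) by 27 mm (y), its centre at y = -14 mm in sheet's frame. Stiff: yields only to about 7 to 12 N of downward load (differs from strip to strip), then stays where it is left
- strip3 (a joint): how far strip 3 has been pressed down into the bed, m: 0 = fully proud (its top 4 mm above the end lands), 0.004 = fully home, level with the lands. Slotted steel strip 92 mm (x) by 27 mm (y), its centre at y = 14 mm in sheet's frame. Stiff: yields only to about 7 to 12 N of downward load (differs from strip to strip), then stays where it is left
- strip4 (a joint): how far strip 4 has been pressed down into the bed, m: 0 = fully proud (its top 4 mm above the end lands), 0.004 = fully home, level with the lands. Slotted steel strip 92 mm (x) by 27 mm (y), its centre at y = 42 mm in sheet's frame. Stiff: yields only to about 7 to 12 N of downward load (differs from strip to strip), then stays where it is left
- strip5 (a joint): how far strip 5 has been pressed down into the bed, m: 0 = fully proud (its top 4 mm above the end lands), 0.004 = fully home, level with the lands. Slotted steel strip 92 mm (x) by 27 mm (y), its centre at y = 70 mm in sheet's frame. Stiff: yields only to about 7 to 12 N of downward load (differs from strip to strip), then stays where it is left
- white_can: white plastic canister with black cap, 130 x 200 x 165 mm; loose bystander, origin at its underside centre
- blue_can: blue plastic canister with black cap, 130 x 200 x 165 mm; loose bystander, origin at its underside centre
- cap: loose black screw cap, 64 mm across, 26 mm high; loose bystander, origin at its underside centre
- spanner: steel open-ended wrench lying flat; loose bystander, origin at its underside
- brush: hand brush lying flat; loose bystander, origin at its underside
- cleaner: white bottle with blue cap, 60 mm across, 170 mm high; loose bystander, origin at its underside centre
- coupling: brass hose coupling ring, 60 mm across, 30 mm high; loose bystander, origin at its underside centre
There are look-alikes about, which are no part of the job. What is shaped like the part that bears handle but red is not meant.

How it is judged:
By the outcome, as a careful person would: the job done as asked, in the order asked, and still so for the second after the job is handed in, with the robot touching nothing.
It also fails if it takes over 72 s, if anything falls off the work surface, if the arm or the gripper's body presses on something with over 40 N, if the wrist force passes 120 N, or if a joint passes its speed limit or range.

## Working session

There is one attempt and no reset: what is moved stays moved. The work goes in short steps, Python scripts to look and compute and a tool call to move; the robot and the scene stay as the last step left them, time stands still between calls to the robot, and variables do not carry over. Pictures are saved under pics/ and viewed, at most 13 in all, crops included, and the job is handed in when it is done.

Besides the shell and the picture viewer there is one more tool, called as name(argument=value, ...), one argument or row to a line, values as JSON. arm_command: Moves the arm, as the interface text tells. Its arguments: {"type":"object","properties":{"series":{"type":"array","items":{"type":"number"}}},"required":["series"]}

```bash
ls; mkdir -p pics
cat > h.py <<'E'
import numpy as np, cv2
from cell import monitor, viewer, workorder
def grab(n):
    c=viewer.camera_model(n); p,d=viewer.get_image(n); np.savez(f'pics/{n}.npz',p=p,d=d,K=c['mtx'],R=c['R'],t=c['t']); cv2.imwrite(f'pics/{n}.png',p[:,:,::-1]); return p,d,c
def pt(n,u,v,w=1):
    f=np.load(f'pics/{n}.npz'); u=int(u);v=int(v); a=f['d'][v-w:v+w+1,u-w:u+w+1]; z=np.median(a[a>0])
    return f['R'].T@(z*np.linalg.solve(f['K'],[u,v,1])-f['t'])
def cloud(n):
    f=np.load(f'pics/{n}.npz'); v,u=np.mgrid[:480,:640]; d=f['d']
    P=np.stack([u,v,np.ones_like(u)],-1)@np.linalg.inv(f['K']).T*d[...,None]
    return (P-f['t'])@f['R'], f['p']
E
python3 - <<'E'
from h import *
grab('top');grab('side')
print(monitor.read_state())
E
```

```text
pics
{'clock': 0.1, 'qpos': array([ 1.11418267,  0.62927985,  0.03849061,  1.51823455, -0.0270146 ,
        0.99627652, -0.02003711]), 'qd': array([ 0.00012059, -0.00335869,  0.00060852, -0.00341   ,  0.00029222,
        0.00134376, -0.00190583]), 'tau': array([ 3.78317811e-03, -5.64529288e+01,  1.23086940e+00, -1.93969578e+01,
        1.13309413e-02,  5.51993988e-03, -3.74165296e-06]), 'eef_pos': array([ 247.41560954, -600.49086384,  230.47557557]), 'tool_rot': array([-3.13991394e+00,  3.21212914e-05,  3.90732298e-01]), 'force': array([-0.35718247,  0.02398205, -0.37326264]), 'torque': array([ 0.03691334, -0.02643493,  0.00928001]), 'gripper_force': 0.0, 'width': 85.46713680560275}
```

View pics/top.png

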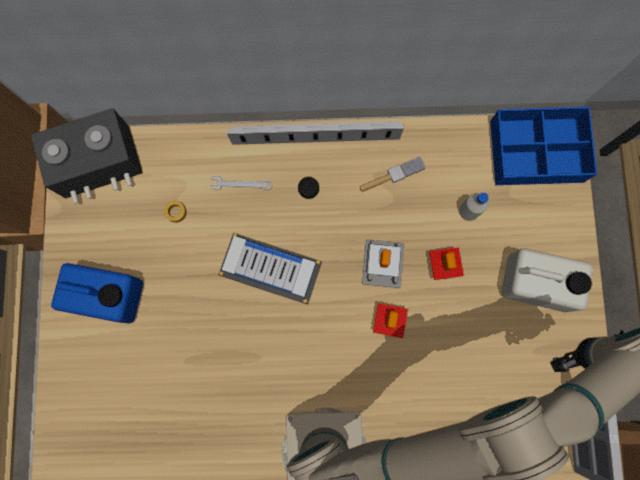

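View pics/side.png

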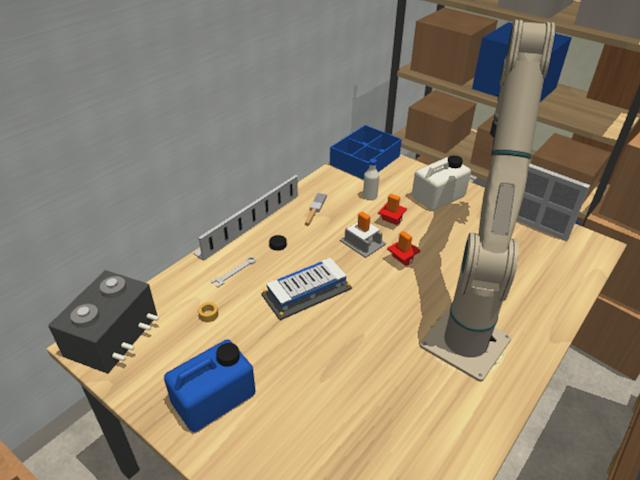

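Top view: there are three orange handles, at (385,258), (450,260) and (392,319). The last two sit on red bodies. Only (385,258) has an aluminium plate on a grey cradle, so it fits the description. The bed is around (270,268). I'll confirm with an enlarged crop and measure.

Run:
```python
from h import *
f=np.load('pics/top.npz');p=f['p'][220:340,205:475,::-1]
cv2.imwrite('pics/crop.png',cv2.resize(p,None,fx=2.95,fy=2.95,interpolation=cv2.INTER_CUBIC))
P,c=cloud('top'); c=c.astype(int)
print(pt('top',385,258),pt('top',270,268),pt('top',240,330))
def rect(m,name,n=1):
    q=P[m]; r=cv2.minAreaRect(q[:,:2].astype(np.float32)); print(name,len(q),np.round(q.mean(0),1),[np.round(x,1) for x in r], np.round(np.percentile(q[:,2],[5,50,95]),1))
v,u=np.mgrid[:480,:640]
reg=(u>355)&(u<412)&(v>232)&(v<292)
rect(reg&(P[...,2]>115),'handle')
rect(reg&(P[...,2]>58)&(P[...,2]<80),'plate')
rect(reg&(P[...,2]>4)&(P[...,2]<80),'cradle')
reg=(u>210)&(u<332)&(v>225)&(v<310)
rect(reg&(P[...,2]>50)&(P[...,2]<75),'bed')
rect(reg&(P[...,2]>6),'base')
h=np.histogram(P[reg][:,2],bins=range(0,70,2));print(h[0])
```

```text
[ 506.7256508  -177.56058323  129.85573078] [497.57684012 134.2619072   62.25486458] [332.24636298 226.72746956  -0.44995318]
handle 167 [ 486.5 -163.3  293.6] [array([ 399.7, -110.1]), array([ 34.7, 307. ]), np.float64(57.5)] [ 119.8  128.7 1754.9]
plate 727 [ 509.3 -180.1   65.8] [array([ 509.6, -181.3]), array([ 85.1, 107. ]), np.float64(82.4)] [60.  65.4 72.6]
cradle 1652 [ 504.7 -181.6   36.5] [array([ 513.8, -185.6]), array([157.7, 167.7]), np.float64(87.7)] [ 4.8 34.4 70.9]
bed 3039 [504.6 138.1  61.5] [array([505.9, 138.7]), array([241.2, 100.5]), np.float64(70.2)] [53.6 61.6 69. ]
base 4611 [499.7 133.6  59.7] [array([455.8, 139. ]), array([345. , 342.5]), np.float64(88.2)] [ 7.1 58.5 68.6]
[1077  855  552  367  279  257  209  165   82   45   18   17    9    1
    2    4    0    1    2    5    3    4    7   18   33   62  122  198
  318  428  492  501  416  274]
```

View pics/crop.png

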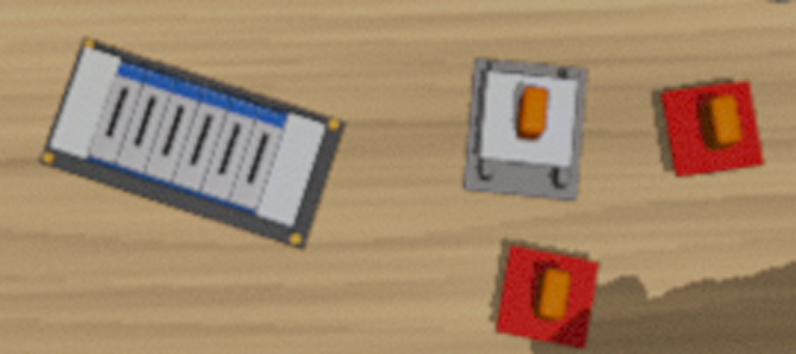

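Crop: the handle at crop (533,112) is the only one on an aluminium plate in grey rails, so it's the roller. The other two, at (725,120) and (553,292), are red look-alikes. Next I'll take precise positions from colour edges on planes of known height.

```bash
cat >> h.py <<'E'
from scipy.spatial.transform import Rotation as Ro
def ray(n,uv,z):
    f=np.load(f'pics/{n}.npz'); uv=np.atleast_2d(uv).astype(float)
    D=np.c_[uv,np.ones(len(uv))]@np.linalg.inv(f['K']).T@f['R']; C=-f['R'].T@f['t']
    return C+D*((z-C[2])/D[:,2])[:,None]
def go(x,y,z,yaw):
    s=monitor.read_state(); R=Ro.from_euler('xyz',s['tool_rot']); d=R.inv().apply(np.array([x,y,z])-s['eef_pos'])/10
    print('shift cm',d.round(3),'roll deg',round(-(yaw-np.degrees(s['tool_rot'][2])+180)%360-180 if 0 else (np.degrees(s['tool_rot'][2])-yaw+180)%360-180,2))
E
python3 - <<'E'
from h import *
c=viewer.camera_model('wrist'); s=monitor.read_state(); R=Ro.from_euler('xyz',s['tool_rot']).as_matrix()
C=-c['R'].T@c['t']; print('cam in tool',R.T@(C-s['eef_pos']), 'axis',R.T@c['R'][2],'camx',R.T@c['R'][0]); print(c['mtx'])
o=np.array([205,220])
for n,uv,z in [('bedcorners',[(88,47),(50,152),(328,120),(294,228)],60),('plate',[(488,70),(578,76),(572,166),(481,160)],66),('handle',[(533,105)],132)]:
    r=ray('top',np.array(uv)/2.95+o,z); print(n,r.round(1),r.mean(0).round(1))
go(440,-180,330,-4)
E
```

```text
cam in tool [  73.36371708   -0.69444636 -142.64722928] axis [-2.93099558e-01  8.47269854e-04  9.56081550e-01] camx [ 2.34875223e-04  9.99999641e-01 -8.14185490e-04]
[[428.40795773   0.         314.43483881]
 [  0.         428.40795773 232.66425138]
 [  0.           0.           1.        ]]
bedcorners [[591.  231.6  60. ]
 [491.9 267.7  60. ]
 [514.6   6.1  60. ]
 [414.2  40.4  60. ]] [502.9 136.5  60. ]
plate [[ 556.7 -145.6   66. ]
 [ 548.5 -229.7   66. ]
 [ 464.  -219.7   66. ]
 [ 472.  -135.4   66. ]] [ 510.3 -182.6   66. ]
handle [[ 512.8 -179.4  132. ]] [ 512.8 -179.4  132. ]
shift cm [ 33.822 -31.562  -9.901] roll deg 26.39
```

Run:
```python
from h import *
go(510,-182,262,-5)
```

```text
shift cm [ 40.218 -28.699  -3.106] roll deg 27.39
```

arm_command(
  series=[100, 3, -2, -3, 7, 100, 6, -4.3, -3, 14, 100, 9, -6.4, -3.1, 21, 100, 12, -8.6, -3.1, 27, 100, 15, -10.7, -3.1, 27],
)

```text
clock: 0.52
eef_pos: [346.1, -443.0, 262.1]
tool_rot: [-3.141, 0.0, -0.085]
force: [0.2, 0.4, 0.3]
width: 85.5
gripper_force: 0.0
```

Run:
```python
from h import *
s=monitor.read_state();print(s['clock'],s['eef_pos'],s['tool_rot'],s['qpos'])
go(510,-182,262,-5)
```

```text
0.5167 [ 346.05635737 -443.00675856  262.112373  ] [-3.14111082e+00  4.36484350e-04 -8.52342985e-02] [ 0.74752288  0.47139403  0.16470799  1.73169372 -0.09191069  0.94665482
 -0.70762949]
shift cm [ 1.4113e+01 -2.7402e+01  1.8000e-02] roll deg 0.12
```

arm_command(
  series=[100, 1.8, -3.5, 0, 0, 100, 3.6, -7, 0, 0, 100, 5.4, -10.5, 0, 0, 100, 7.2, -14, 0, 0, 100, 9, -17.5, 0, 0],
)

```text
clock: 0.93
eef_pos: [449.8, -275.8, 262.2]
tool_rot: [-3.141, 0.0, -0.08]
force: [1.1, -0.6, -0.3]
width: 85.2
gripper_force: 0.0
```

arm_command(
  series=[100, 1.8, -3.5, 0, 0, 100, 3.6, -7, 0, 0, 100, 5.1, -9.9, 0, 0, 100, 5.1, -9.9, 0, 0, 100, 5.1, -9.9, 0, 0],
)

```text
clock: 1.35
eef_pos: [509.0, -180.7, 261.9]
tool_rot: [-3.141, 0.001, -0.075]
force: [0.2, 0.0, -0.6]
width: 85.6
gripper_force: 0.0
```

Run:
```python
from h import *
s=monitor.read_state();print(s['clock'],s['eef_pos'],s['tool_rot'])
p,d,c=grab('wrist')
```

```text
1.35 [ 508.95959658 -180.66019996  261.85954938] [-3.14077386e+00  6.53163347e-04 -7.53053070e-02]
```

View pics/wrist.png

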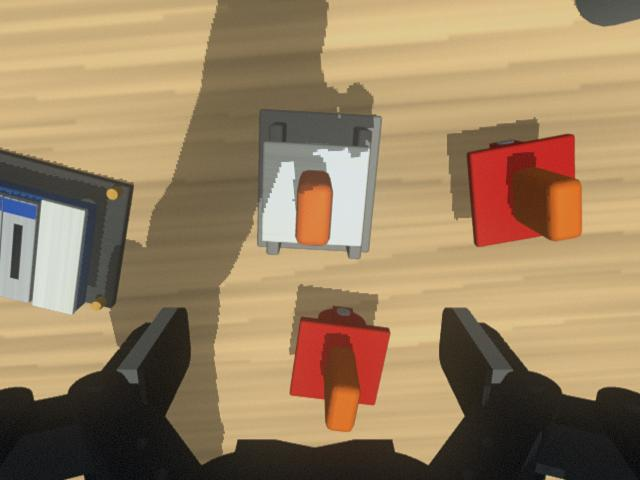

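The wrist view shows the roller at (314,208) on its plate, with plate corners near (265,143), (371,150), (363,250) and (259,245). Look-alikes are at (343,390) and (550,205). I'll enlarge to read the edges.

Run:
```python
from h import *
p=cv2.imread('pics/wrist.png')[100:265,245:395]
p=cv2.convertScaleAbs(cv2.LUT(p,(255*(np.arange(256)/255)**.6).astype(np.uint8)))
cv2.imwrite('pics/crop2.png',cv2.resize(p,None,fx=3.6,fy=3.6,interpolation=cv2.INTER_CUBIC))
```

```text
(no output)
```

View pics/crop2.png

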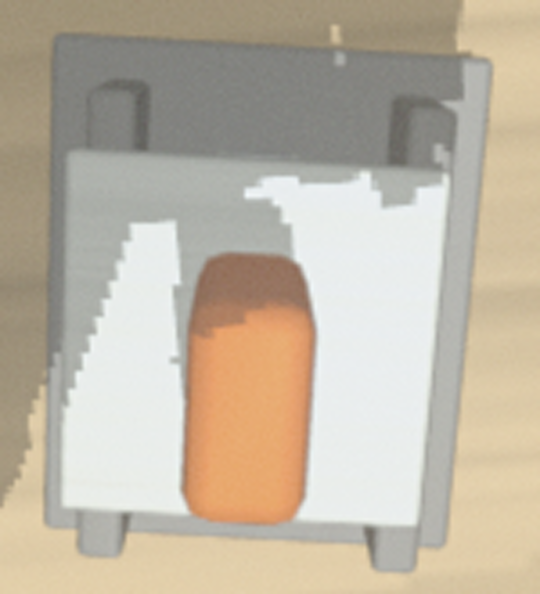

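Run:
```python
from h import *
o=np.array([245,100])
for n,uv,z in [('plate',[(68,152),(447,174),(418,524),(62,508)],66),('handle',[(193,318),(315,325),(303,521),(182,513)],132),('cradlebase',[(55,35),(490,60)],6)]:
    r=ray('wrist',np.array(uv)/3.6+o,z)[:,:2]; print(n,r.round(1),r.mean(0).round(1))
    e=np.roll(r,-1,0)-r; print(' len',np.hypot(*e.T).round(1),'ang',np.degrees(np.arctan2(e[:,1],e[:,0])).round(1))
go(510,-180,125,-5)
```

```text
plate [[ 554.6 -144.9]
 [ 543.8 -226.2]
 [ 464.3 -216.5]
 [ 474.4 -134.7]] [ 509.3 -180.6]
 len [82.  80.1 82.4 80.9] ang [-97.6 173.   83.   -7.3]
handle [[ 529.2 -172.1]
 [ 526.3 -193.8]
 [ 489.5 -189.3]
 [ 492.7 -166.9]] [ 509.4 -180.5]
 len [21.9 37.1 22.6 36.9] ang [-97.6 173.   81.7  -8.1]
cradlebase [[ 578.4 -137.5]
 [ 564.3 -245.1]] [ 571.3 -191.3]
 len [108.5 108.5] ang [-97.5  82.5]
shift cm [ 0.202 -0.307 13.695] roll deg 0.48
```

arm_command(
  series=[100, 0.08, -0.02, 3.5, 3.1, 100, 0.08, -0.02, 7, 3.1, 100, 0.08, -0.02, 10.5, 3.1, 100, 0.08, -0.02, 14, 3.1, 100, 0.08, -0.02, 16, 3.1],
)

```text
clock: 1.82
eef_pos: [505.8, -184.6, 99.2]
tool_rot: [3.141, 0.005, -0.138]
force: [-0.1, 2.0, -0.8]
width: 85.5
gripper_force: 0.0
```

Run:
```python
from h import *
s=monitor.read_state();print(s['clock'],s['eef_pos'],s['tool_rot'],s['force'])
go(509.8,-180.5,83,-7.4)
```

```text
1.8167 [ 505.84568415 -184.64458987   99.15028241] [ 3.14108421  0.00487445 -0.13782178] [-0.10857851  1.9778647  -0.75103651]
shift cm [ 0.343 -0.466  1.613] roll deg -0.5
```

arm_command(
  series=[100, 0, 0, 0.8, 0, 100, 0, 0, 1.6, 0, 100, 0, 0, 1.6, 0, 100, 0, 0, 1.6, 0, 100, 0, 0, 1.6, 0],
)

```text
clock: 2.23
eef_pos: [509.9, -183.7, 87.7]
tool_rot: [3.141, -0.003, -0.135]
force: [0.3, -0.4, 0.0]
width: 85.4
gripper_force: 0.0
```

Run:
```python
from h import *
s=monitor.read_state();print(s['clock'],s['eef_pos'],s['tool_rot'],s['force'])
go(509.8,-180.5,83,-7.4)
```

```text
2.2333 [ 509.87369747 -183.73795062   87.69390071] [ 3.14094745e+00 -2.66114584e-03 -1.35024512e-01] [ 0.31070686 -0.35516219  0.0308441 ]
shift cm [-0.052 -0.32   0.469] roll deg -0.34
```

arm_command(
  series=[100, -0.04, -0.3, 0.4, -0.3, 100, -0.04, -0.3, 0.4, -0.3, 100, -0.04, -0.3, 0.4, -0.3, 60, -0.04, -0.3, 0.4, -0.3, 35, -0.04, -0.3, 0.4, -0.3],
)

```text
clock: 2.65
eef_pos: [509.1, -180.0, 82.6]
tool_rot: [3.141, -0.0, -0.129]
force: [1.1, -0.2, 0.1]
width: 63.9
gripper_force: 0.0
```

Run:
```python
from h import *
s=monitor.read_state();print(s['clock'],s['eef_pos'],s['tool_rot'],s['force'],s['width'])
go(509.8,-180.5,83,-7.4)
```

```text
2.65 [ 509.08600173 -180.00386804   82.5518073 ] [ 3.14147445e+00 -4.12285697e-04 -1.29208353e-01] [ 1.10220168 -0.19568335  0.09206491] 63.85434348968362
shift cm [ 0.077  0.04  -0.045] roll deg -0.0
```

Close on the handle.

arm_command(
  series=[0, 0.05, 0.03, 0, 0, 0, 0.05, 0.03, 0, 0, 0, 0.05, 0.03, 0, 0, 0, 0.05, 0.03, 0, 0, 0, 0.05, 0.03, 0, 0],
)

```text
clock: 3.07
eef_pos: [509.6, -180.3, 82.5]
tool_rot: [-3.141, -0.0, -0.129]
force: [0.9, 0.7, 1.5]
width: 23.6
gripper_force: 59.8
```

arm_command(
  series=[0, 0, 0, 0, 0, 0, 0, 0, 0, 0, 0, 0, 0, 0, 0, 0, 0, 0, 0, 0, 0, 0, 0, 0, 0],
)

```text
clock: 3.48
eef_pos: [509.6, -180.3, 82.5]
tool_rot: [-3.142, -0.0, -0.129]
force: [-0.5, 1.2, 5.3]
width: 23.1
gripper_force: 59.8
```

Run:
```python
from h import *
s=monitor.read_state();print(s)
```

```text
{'clock': 3.4833, 'qpos': array([ 0.22990997,  0.69274773,  0.08882093,  1.95155923, -0.11831895,
        0.50188005, -1.29790262]), 'qd': array([-0.00013762,  0.00092538,  0.00086331, -0.00119783,  0.00110369,
        0.00055835,  0.00022361]), 'tau': array([ 4.64889798e-01, -4.88992453e+01,  2.33218901e+00, -1.05636218e+01,
        1.27236773e-01, -1.87901580e-01, -1.67848771e-04]), 'eef_pos': array([ 509.5567296 , -180.27667808,   82.48819125]), 'tool_rot': array([-3.14150844e+00, -3.17662796e-04, -1.29259552e-01]), 'force': array([-0.52557357,  1.15773615,  5.32890521]), 'torque': array([0.15086193, 0.06870577, 0.00983852]), 'gripper_force': 59.8317289352417, 'width': 23.101104669841202}
```

arm_command(
  series=[0, 0, 0, -0.5, 0, 0, 0, 0, -2, 0, 0, 0, 0, -4, 0, 0, 0, 0, -6, 0, 0, 0, 0, -8, 0],
)

```text
clock: 3.9
eef_pos: [508.0, -180.2, 162.2]
tool_rot: [-3.141, 0.003, -0.13]
force: [1.1, -0.5, -5.4]
width: 23.7
gripper_force: 59.2
```

arm_command(
  series=[0, 0, 0, -2, 0, 0, 0, 0, -4, 0, 0, 0, 0, -6, 0, 0, 0, 0, -8, 0, 0, 0, 0, -8, 0],
)

```text
clock: 4.32
eef_pos: [510.8, -181.2, 245.1]
tool_rot: [3.14, -0.005, -0.13]
force: [1.0, -1.0, -3.9]
width: 23.0
gripper_force: 59.6
```

Run:
```python
from h import *
s=monitor.read_state();print(s['clock'],s['eef_pos'],s['tool_rot'],s['force'],s['torque'],s['width'])
go(480,-10,270,-20)
```

```text
4.3167 [ 510.78484948 -181.18655309  245.0982087 ] [ 3.14044902 -0.00511237 -0.129706  ] [ 1.00857098 -0.97410377 -3.92336049] [-0.0546228  -0.15574941 -0.04384365] 22.9534996422344
shift cm [ -5.254 -16.574  -2.536] roll deg 12.57
```

arm_command(
  series=[0, -1, -3, -0.5, 3, 0, -2, -6, -1, 6, 0, -3, -9, -1.5, 9, 0, -4, -12, -2, 12.6, 0, -4.7, -15, -2.3, 12.6],
)

```text
clock: 4.73
eef_pos: [479.9, -24.3, 263.9]
tool_rot: [3.14, 0.003, -0.353]
force: [-0.4, 0.0, -4.9]
width: 23.5
gripper_force: 60.7
```

arm_command(
  series=[0, -0.2, -1.4, 0, 0, 0, -0.2, -1.4, 0, 0, 0, -0.2, -1.4, 0, 0, 0, -0.2, -1.4, 0, 0, 0, -0.2, -1.4, 0, 0],
)

```text
clock: 5.15
eef_pos: [484.4, -13.1, 264.5]
tool_rot: [3.14, 0.001, -0.351]
force: [0.2, -0.3, -4.7]
width: 23.5
gripper_force: 60.9
```

Run:
```python
from h import *
s=monitor.read_state();print(s['clock'],s['eef_pos'],s['tool_rot'],s['force'],s['torque'],s['width'])
grab('wrist')
```

```text
5.15 [484.39982178 -13.14503155 264.48057723] [ 3.14012740e+00  1.36390217e-03 -3.51404662e-01] [ 0.1793973  -0.3002821  -4.70621506] [-0.03729734  0.02987377  0.04554638] 23.470040790112343
```

View pics/wrist.png

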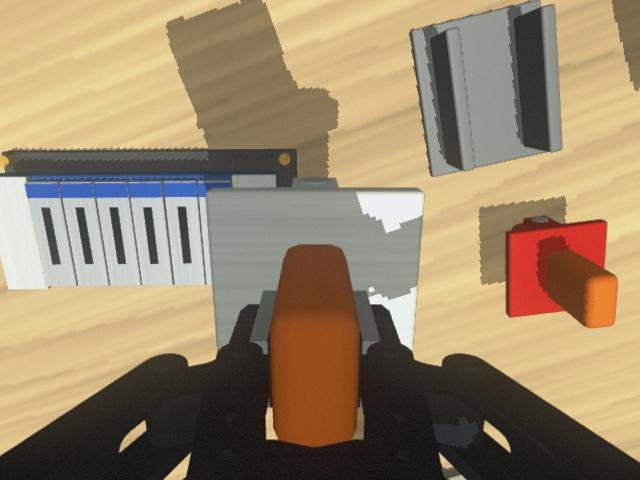

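Wrist view: the roller hangs level. The bed is at left with slots at about (50,236), (84,236), (117,235), (151,235) and (184,235). The empty cradle is at (490,85). I'll enlarge the bed.

Run:
```python
from h import *
p=cv2.imread('pics/wrist.png')[140:300,0:215]
cv2.imwrite('pics/crop3.png',cv2.resize(p,None,fx=3.7,fy=3.7,interpolation=cv2.INTER_CUBIC))
```

```text
(no output)
```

View pics/crop3.png

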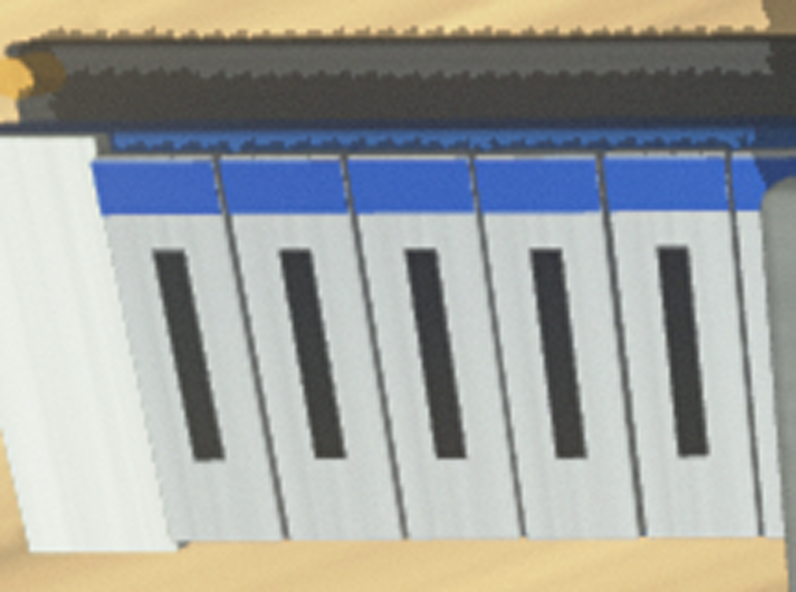

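Run:
```python
from h import *
uv=np.array([(218,158),(286,538),(346,157),(405,537),(474,156),(524,536),(602,155),(642,536),(729,154),(761,536)])/3.7+[0,140]
r=ray('wrist',uv,64)[:,:2]
m=np.array([(x,y) for y in (56,28,0,-28,-56) for x in (46,-46)],float)
mc,rc=m.mean(0),r.mean(0); H=(m-mc).T@(r-rc); U,S,V=np.linalg.svd(H); R=V.T@U.T
t=rc-R@mc; print('bed',t,'yaw',np.degrees(np.arctan2(R[1,0],R[0,0])),'res',((m@R.T+t)-r).round(1).tolist(), np.linalg.norm(r[::2]-r[1::2],axis=1))
l=ray('wrist',np.array([(95,135),(180,550),(30,550)])/3.7+[0,140],60)[:,:2]; print('land corners bedframe (50,84)(-50,84)(-50,120):',((l-t)@R).round(1))
th=np.degrees(np.arctan2(R[1,0],R[0,0]))
for y in (-102,105):
    q=R@[0,y]+t; print(y,q); go(*q,160,th)
s=monitor.read_state();print(s['force'],s['eef_pos'])
# cradle check: rail top corner pixels
c=ray('wrist',[(432,33),(459,28),(539,6),(554,6),(471,168),(443,172),(561,148),(532,151)],56)[:,:2];print(c.round(1))
```

```text
bed [503.56679095 138.99046622] yaw -19.92789567165654 res [[1.1, -0.1], [-0.7, 0.4], [1.0, -0.2], [-0.8, 0.4], [0.8, -0.2], [-0.9, 0.4], [0.7, -0.2], [-0.9, 0.1], [0.5, -0.4], [-0.8, -0.0]] [90.17881918 90.16101837 90.14322981 90.38018602 90.61807379]
land corners bedframe (50,84)(-50,84)(-50,120): [[ 49.4  84.2]
 [-50.   84. ]
 [-49.9 119.7]]
-102 [468.80138541  43.09799218]
shift cm [-3.404 -4.743 10.468] roll deg -0.22
105 [539.35470841 237.70330715]
shift cm [ -3.482 -25.443  10.445] roll deg -0.22
[-1.01213824  0.37054124 -4.26561028] [484.55870039 -13.08694779 264.69345292]
[[ 568.5 -139. ]
 [ 564.8 -158.9]
 [ 558.9 -218.1]
 [ 555.1 -228.5]
 [ 459.6 -141.8]
 [ 464.3 -119.4]
 [ 450.2 -214.2]
 [ 456.  -191.7]]
```

arm_command(
  series=[0, -0.9, -1.2, 1, -0.2, 0, -1.8, -2.4, 4, -0.2, 0, -2.7, -3.6, 7, -0.2, 0, -3.4, -4.7, 10, -0.2, 0, -3.4, -4.7, 11.4, -0.2],
)

```text
clock: 5.62
eef_pos: [466.5, 46.2, 148.3]
tool_rot: [3.141, 0.006, -0.344]
force: [0.3, -0.4, -5.9]
width: 23.5
gripper_force: 61.0
```

arm_command(
  series=[0, 0, 0, 0, 0, 0, 0, 0, 0, 0, 0, 0, 0, 0, 0, 0, 0, 0, 0, 0, 0, 0, 0, 0, 0],
)

```text
clock: 6.03
eef_pos: [470.3, 43.6, 152.5]
tool_rot: [-3.14, -0.003, -0.347]
force: [-0.9, 1.0, -5.6]
width: 23.4
gripper_force: 60.8
```

Run:
```python
from h import *
s=monitor.read_state();print(s['clock'],s['eef_pos'],s['tool_rot'],s['force'],s['torque'],s['width'])
go(468.8,43.1,134,-19.93)
```

```text
6.0333 [470.32047256  43.59570017 152.54921651] [-3.14038915e+00 -2.58589176e-03 -3.46966924e-01] [-0.90131067  0.96032346 -5.62536107] [-0.01512731  0.02582853  0.0339773 ] 23.419363711078265
shift cm [-0.131  0.101  1.854] roll deg 0.05
```

arm_command(
  series=[0, -0.1, 0.1, 0.6, 0, 0, -0.1, 0.1, 1.2, 0, 0, -0.1, 0.1, 1.7, 0, 0, -0.1, 0.1, 1.9, 0, 0, -0.1, 0.1, 1.9, 0],
)

```text
clock: 6.45
eef_pos: [467.6, 43.5, 131.8]
tool_rot: [3.141, 0.001, -0.346]
force: [-1.0, 0.5, -1.0]
width: 23.6
gripper_force: 61.6
```

arm_command(
  series=[0, 0, 0, 0.2, 0, 0, 0, 0, 0.3, 0, 0, 0, 0, 0.4, 0, 0, 0, 0, 0.4, 0, 0, 0, 0, 0.4, 0],
)

```text
clock: 6.87
eef_pos: [467.7, 43.7, 128.7]
tool_rot: [-3.141, 0.0, -0.346]
force: [-2.8, 0.3, 5.0]
width: 23.6
gripper_force: 62.1
```

arm_command(
  series=[0, 0, 0, 0.1, 0, 0, 0, 0, 0.2, 0, 0, 0, 0, 0.3, 0, 0, 0, 0, 0.3, 0, 0, 0, 0, 0.3, 0],
)

```text
clock: 7.28
eef_pos: [467.7, 43.8, 126.1]
tool_rot: [-3.141, 0.0, -0.346]
force: [-3.6, 1.9, 10.0]
width: 23.3
gripper_force: 62.8
```

arm_command(
  series=[0, 0, 0, 0.1, 0, 0, 0, 0, 0.2, 0, 0, 0, 0, 0.25, 0, 0, 0, -0.1, 0.25, 0, 0, 0, -0.3, 0.25, 0],
)

```text
clock: 7.7
eef_pos: [468.7, 46.4, 123.9]
tool_rot: [-3.141, 0.0, -0.346]
force: [-5.2, 1.4, 13.9]
width: 23.6
gripper_force: 63.5
```

arm_command(
  series=[0, 0, -0.4, 0, 0, 0, 0, -0.8, 0, 0, 0, 0, -1.2, 0, 0, 0, 0, -1.6, 0, 0, 0, 0, -2, 0, 0],
)

```text
clock: 8.12
eef_pos: [475.8, 65.3, 124.0]
tool_rot: [-3.141, -0.0, -0.346]
force: [-4.6, 1.7, 13.4]
width: 23.4
gripper_force: 63.6
```

arm_command(
  series=[0, 0, -0.5, 0, 0, 0, 0, -1, 0, 0, 0, 0, -1.5, 0, 0, 0, 0, -2, 0, 0, 0, 0, -2.5, 0, 0],
)

```text
clock: 8.53
eef_pos: [484.0, 87.9, 124.0]
tool_rot: [3.141, -0.0, -0.347]
force: [-4.1, -0.2, 14.6]
width: 23.9
gripper_force: 63.6
```

arm_command(
  series=[0, 0, -0.5, 0, 0, 0, 0, -1, 0, 0, 0, 0, -1.5, 0, 0, 0, 0, -2, 0, 0, 0, 0, -2.5, 0, 0],
)

```text
clock: 8.95
eef_pos: [492.6, 111.6, 124.1]
tool_rot: [3.141, -0.0, -0.347]
force: [-3.7, -0.9, 13.5]
width: 23.2
gripper_force: 63.6
```

Run:
```python
from h import *
s=monitor.read_state();print(s['clock'],s['eef_pos'],s['tool_rot'],s['force'],s['torque'],s['width'])
R=Ro.from_euler('z',-19.93,degrees=True).as_matrix(); print(R.T@(s['eef_pos']-[503.6,139,0]))
p,d,c=grab('side'); cv2.imwrite('pics/side2.png',cv2.resize(p[250:320,255:365,::-1],None,fx=6,fy=6,interpolation=cv2.INTER_CUBIC))
```

```text
8.95 [492.56944834 111.58976027 124.05556016] [ 3.14117631e+00 -2.08079874e-04 -3.46517195e-01] [-3.6827166  -0.85506447 13.53468428] [-0.17224917  1.25548119 -0.02096214] 23.225517653683752
[ -1.02655067 -29.52863874 124.05556016]
```

View pics/side2.png

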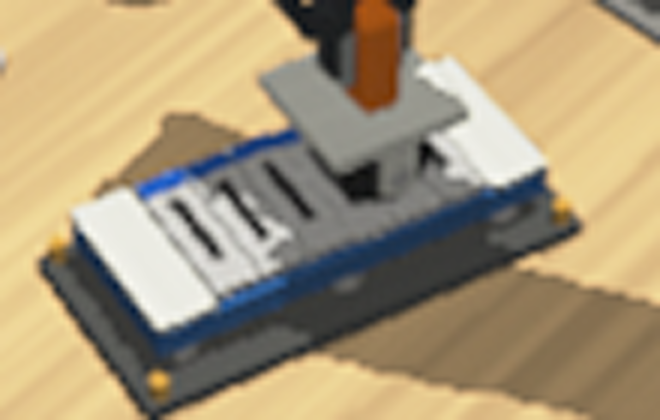

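The side crop shows the wheel down on the bed at (370,185), with strips ahead still proud and the roller upright. The force matches the land reading, so the strips behind are home. I'll keep rolling.

arm_command(
  series=[0, 0, -0.5, 0, 0, 0, 0, -1, 0, 0, 0, 0, -1.5, 0, 0, 0, 0, -2, 0, 0, 0, 0, -2.5, 0, 0],
)

```text
clock: 9.42
eef_pos: [500.8, 134.2, 124.0]
tool_rot: [3.14, 0.0, -0.346]
force: [-4.6, -5.5, 13.9]
width: 23.2
gripper_force: 63.6
```

arm_command(
  series=[0, 0, -0.5, 0, 0, 0, 0, -1, 0, 0, 0, 0, -1.5, 0, 0, 0, 0, -2, 0, 0, 0, 0, -2.5, 0, 0],
)

```text
clock: 9.83
eef_pos: [509.8, 159.1, 124.3]
tool_rot: [-3.142, -0.001, -0.346]
force: [-5.1, -4.7, 14.1]
width: 23.0
gripper_force: 63.4
```

arm_command(
  series=[0, 0, -0.5, 0, 0, 0, 0, -1, 0, 0, 0, 0, -1.5, 0, 0, 0, 0, -2, 0, 0, 0, 0, -2.5, 0, 0],
)

```text
clock: 10.25
eef_pos: [518.7, 183.6, 124.5]
tool_rot: [-3.14, -0.001, -0.345]
force: [-4.3, -3.7, 13.2]
width: 23.2
gripper_force: 63.3
```

arm_command(
  series=[0, 0, -0.5, 0, 0, 0, 0, -1, 0, 0, 0, 0, -1.5, 0, 0, 0, 0, -2, 0, 0, 0, 0, -2.5, 0, 0],
)

```text
clock: 10.67
eef_pos: [527.5, 207.6, 124.6]
tool_rot: [-3.139, -0.001, -0.346]
force: [-3.6, 0.4, 13.1]
width: 23.6
gripper_force: 63.4
```

Run:
```python
from h import *
s=monitor.read_state();print(s['clock'],s['eef_pos'],s['tool_rot'],s['force'],s['torque'],s['width'])
R=Ro.from_euler('z',-19.93,degrees=True).as_matrix(); print(R.T@(s['eef_pos']-[503.6,139,0]))
```

```text
10.6667 [527.48160662 207.58135028 124.63115977] [-3.13873961e+00 -1.44567751e-03 -3.45731115e-01] [-3.585761    0.35158413 13.1197002 ] [0.20989806 1.01052239 0.01647225] 23.60207596873834
[ -0.92611902  72.61456496 124.63115977]
```

Now onto the far land (y ≈ 100).

arm_command(
  series=[0, 0, -0.5, 0.02, 0, 0, 0, -1, 0.03, 0, 0, 0, -1.5, 0.04, 0, 0, 0, -2, 0.04, 0, 0, 0, -2.5, 0.04, 0],
)

```text
clock: 11.08
eef_pos: [536.0, 231.4, 124.4]
tool_rot: [-3.138, -0.002, -0.346]
force: [-3.8, 0.2, 13.8]
width: 23.2
gripper_force: 63.5
```

arm_command(
  series=[0, 0, -0.2, 0, 0, 0, 0, -0.2, 0, 0, 0, 0, -0.2, 0, 0, 0, 0, -0.2, 0, 0, 0, 0, -0.2, 0, 0],
)

```text
clock: 11.5
eef_pos: [536.8, 233.6, 124.5]
tool_rot: [-3.137, -0.002, -0.345]
force: [-3.4, 2.4, 14.3]
width: 23.3
gripper_force: 63.4
```

Run:
```python
from h import *
s=monitor.read_state();print(s['clock'],s['eef_pos'],s['tool_rot'],s['force'],s['torque'],s['width'])
R=Ro.from_euler('z',-19.93,degrees=True).as_matrix(); print(R.T@(s['eef_pos']-[503.6,139,0]))
p,d,c=grab('side'); cv2.imwrite('pics/side3.png',cv2.resize(p[250:320,255:365,::-1],None,fx=7,fy=7,interpolation=cv2.INTER_CUBIC))
```

```text
11.5 [536.8403045  233.59275548 124.53415698] [-3.13735565e+00 -1.82377940e-03 -3.45390255e-01] [-3.37661357  2.41409518 14.29419528] [ 0.48602423  0.98461583 -0.08779523] 23.309845619794224
[ -0.99447114 100.25825782 124.53415698]
```

View pics/side3.png

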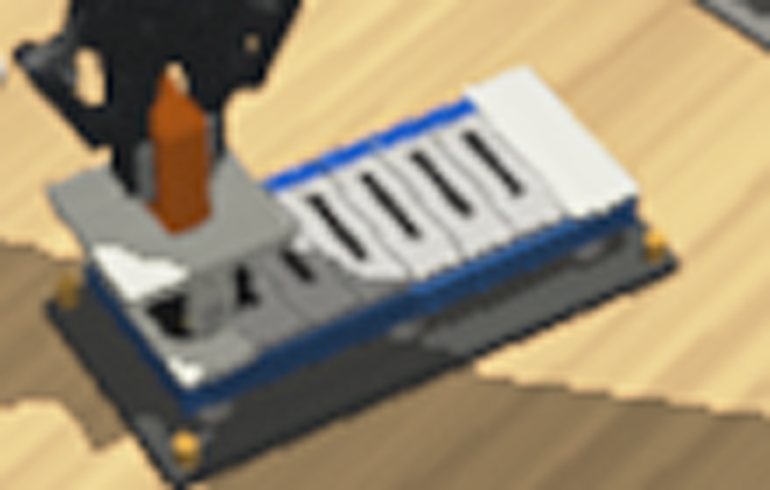

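The side crop shows the wheel on the far land at (190,310) with all six strips looking flush. Next: lift and return, checking strip levels by averaged depth on the way.

arm_command(
  series=[0, 0, 0, -0.5, 0, 0, 0, 0, -1.2, 0, 0, 0, 0, -3, 0, 0, 0, 0, -6, 0, 0, 0, 0, -9, 0],
)

```text
clock: 11.97
eef_pos: [534.8, 230.8, 211.8]
tool_rot: [3.139, 0.002, -0.346]
force: [0.8, 0.3, -5.8]
width: 23.5
gripper_force: 60.8
```

arm_command(
  series=[0, 0, 2, -1.5, 0, 0, 0, 5.5, -3, 0, 0, 0, 9, -4, 0, 0, 0, 13, -4, 0, 0, 0, 17, -4, 0],
)

```text
clock: 12.38
eef_pos: [477.7, 70.2, 252.6]
tool_rot: [-3.141, -0.002, -0.345]
force: [0.2, -0.6, -5.6]
width: 23.3
gripper_force: 61.0
```

arm_command(
  series=[0, 0, 4, 0, 0, 0, 0, 8, 0, 0, 0, 0, 8.8, 0, 0, 0, 0, 8.8, 0, 0, 0, 0, 8.8, 0, 0],
)

```text
clock: 12.8
eef_pos: [448.2, -11.8, 252.3]
tool_rot: [-3.141, -0.0, -0.348]
force: [1.2, 0.4, -5.9]
width: 23.6
gripper_force: 61.4
```

Run:
```python
from h import *
s=monitor.read_state();print(s['clock'],s['eef_pos'],s['tool_rot'],s['force'],s['width'])
grab('wrist');R=Ro.from_euler('z',-19.93,degrees=True).as_matrix()
for n in ('wrist','top'):
    if n=='top': grab('top')
    P,_=cloud(n); B=(P-[503.6,139,0])@R
    for y in (-102,-70,-42,-14,14,42,70,102):
        m=(abs(B[...,1]-y)<9)&(abs(B[...,0])<38)&(abs(B[...,2]-60)<15); q=B[m]
        if len(q)>30: print(n,y,len(q),np.mean(q[:,2]).round(2),(q[:,2].std()/len(q)**.5).round(2))
go(509.6,-180.3,200,-7.41)
```

```text
12.8 [448.17340395 -11.76840827 252.2788304 ] [-3.14147654e+00 -2.72917283e-04 -3.48032825e-01] [ 1.19385592  0.44305445 -5.88729935] 23.635391902769417
wrist -102 868 59.91 0.03
wrist -70 1793 60.01 0.02
wrist -42 2097 59.93 0.02
wrist -14 2117 59.95 0.02
wrist 14 2110 59.89 0.02
wrist 42 2096 59.85 0.02
wrist 70 2119 59.85 0.02
wrist 102 80 59.56 0.08
top -70 155 59.24 0.33
top -42 176 59.61 0.29
top -14 177 59.17 0.32
top 14 177 60.18 0.32
top 42 172 59.77 0.33
top 70 176 59.5 0.32
top 102 175 59.28 0.3
shift cm [11.475 13.966  5.217] roll deg -12.32
```

All six strips are level with the lands to within 0.2 mm. Back to the cradle.

arm_command(
  series=[0, 2.3, 2.8, 0, -4, 0, 4.6, 5.6, 0, -8, 0, 6.9, 8.4, 0, -12.3, 0, 9.2, 11.2, 1, -12.3, 0, 11.5, 14, 3, -12.3],
)

```text
clock: 13.32
eef_pos: [512.3, -182.6, 223.7]
tool_rot: [3.141, -0.006, -0.128]
force: [0.7, 0.5, -4.9]
width: 23.1
gripper_force: 62.2
```

arm_command(
  series=[0, 0, 0, 1, 0, 0, 0, 0, 2, 0, 0, 0, 0, 2, 0, 0, 0, 0, 2, 0, 0, 0, 0, 2, 0],
)

```text
clock: 13.73
eef_pos: [509.7, -179.9, 202.8]
tool_rot: [-3.141, -0.001, -0.128]
force: [0.3, -0.5, -4.0]
width: 23.1
gripper_force: 62.4
```

Run:
```python
from h import *
s=monitor.read_state();print(s['clock'],s['eef_pos'],s['tool_rot'],s['force'],s['width'])
go(509.6,-180.3,140,-7.41)
p,d,c=grab('wrist')
```

```text
13.7333 [ 509.65028839 -179.94793261  202.80538026] [-3.14093362e+00 -5.95375008e-04 -1.28085288e-01] [ 0.3052592  -0.5166672  -3.96935988] 23.054573771784842
shift cm [-4.000e-03  4.000e-02  6.281e+00] roll deg 0.07
```

View pics/wrist.png

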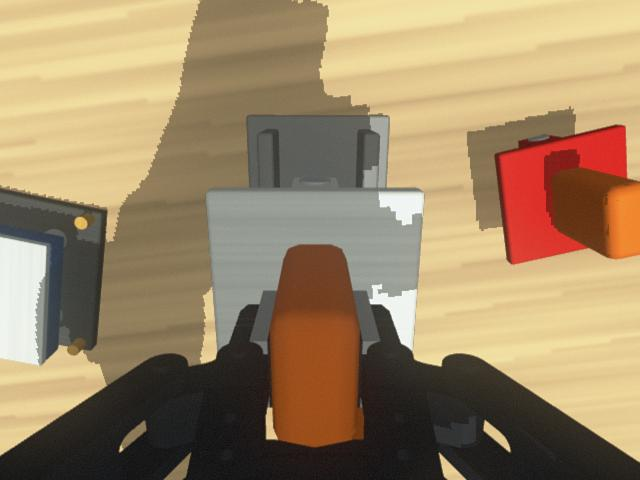

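The plate (206–424) is centred over the cradle (247–389) and parallel to it, with the roller upright and unslipped in the grip. Lowering.

arm_command(
  series=[0, 0, 0, 1.5, 0, 0, 0, 0, 3, 0, 0, 0, 0, 4.5, 0, 0, 0, 0, 5.5, 0, 0, 0, 0, 5.5, 0],
)

```text
clock: 14.2
eef_pos: [508.2, -180.6, 146.3]
tool_rot: [-3.141, 0.003, -0.13]
force: [-0.1, 0.2, -4.8]
width: 23.2
gripper_force: 62.3
```

arm_command(
  series=[0, 0, 0, 0, 0, 0, 0, 0, 0, 0, 0, 0, 0, 0, 0, 0, 0, 0, 0, 0, 0, 0, 0, 0, 0],
)

```text
clock: 14.62
eef_pos: [509.4, -181.9, 148.0]
tool_rot: [3.141, -0.001, -0.131]
force: [-0.1, -0.2, -5.8]
width: 23.0
gripper_force: 62.3
```

Run:
```python
from h import *
s=monitor.read_state();print(s['clock'],s['eef_pos'],s['tool_rot'],s['force'],s['width'])
go(509.6,-180.3,82.5,-7.41)
```

```text
14.6167 [ 509.38919841 -181.88499004  148.0472443 ] [ 3.14144487e+00 -1.21411936e-03 -1.31086042e-01] [-0.07328143 -0.15358917 -5.76301884] 23.022295216375507
shift cm [-0.008 -0.161  6.555] roll deg -0.1
```

arm_command(
  series=[0, 0, -0.15, 1, 0, 0, 0, -0.15, 2, 0, 0, 0, -0.15, 3, 0, 0, 0, -0.15, 4, 0, 0, 0, -0.15, 4.8, 0],
)

```text
clock: 15.03
eef_pos: [508.5, -180.0, 97.6]
tool_rot: [-3.141, 0.002, -0.131]
force: [-0.1, -0.2, -4.9]
width: 23.3
gripper_force: 62.6
```

arm_command(
  series=[0, 0, 0, 0.3, 0, 0, 0, 0, 0.6, 0, 0, 0, 0, 0.8, 0, 0, 0, 0, 0.8, 0, 0, 0, 0, 0.8, 0],
)

```text
clock: 15.45
eef_pos: [509.4, -180.4, 91.6]
tool_rot: [3.141, -0.001, -0.131]
force: [0.4, 0.5, -5.7]
width: 23.2
gripper_force: 62.5
```

Run:
```python
from h import *
s=monitor.read_state();print(s['clock'],s['eef_pos'],s['tool_rot'],s['force'],s['width'])
go(509.6,-180.3,82.5,-7.41)
```

```text
15.45 [ 509.43934355 -180.39304199   91.63338821] [ 3.14147631e+00 -5.74722933e-04 -1.31130087e-01] [ 0.37515594  0.50525799 -5.67993017] 23.17147598429823
shift cm [ 0.014 -0.011  0.913] roll deg -0.1
```

arm_command(
  series=[0, 0, 0, 0.3, 0, 0, 0, 0, 0.6, 0, 0, 0, 0, 0.8, 0, 0, 0, 0, 0.85, 0, 0, 0, 0, 0.85, 0],
)

```text
clock: 15.87
eef_pos: [509.1, -180.2, 82.8]
tool_rot: [-3.141, 0.0, -0.131]
force: [0.7, 0.1, -5.1]
width: 23.2
gripper_force: 62.5
```

arm_command(
  series=[0, 0, 0, 0.05, 0, 0, 0, 0, 0.1, 0, 0, 0, 0, 0.1, 0, 0, 0, 0, 0.1, 0, 0, 0, 0, 0.1, 0],
)

```text
clock: 16.28
eef_pos: [509.2, -180.3, 82.5]
tool_rot: [-3.142, -0.0, -0.131]
force: [-3.4, 0.9, 5.9]
width: 23.8
gripper_force: 63.8
```

Seated, since the force reversed. Release and let the fingers open.

arm_command(
  series=[60, 0, 0, 0, 0, 80, 0, 0, 0, 0, 80, 0, 0, 0, 0, 80, 0, 0, 0, 0, 80, 0, 0, 0, 0],
)

```text
clock: 16.7
eef_pos: [509.4, -180.3, 81.9]
tool_rot: [3.141, -0.0, -0.131]
force: [-0.6, -0.3, 0.0]
width: 68.2
gripper_force: 0.0
```

arm_command(
  series=[80, 0, 0, 0, 0, 80, 0, 0, 0, 0, 80, 0, 0, -1, 0, 80, 0, 0, -3, 0, 80, 0, 0, -6, 0],
)

```text
clock: 17.12
eef_pos: [507.5, -179.7, 141.2]
tool_rot: [-3.141, 0.005, -0.131]
force: [0.5, -0.1, -0.7]
width: 68.3
gripper_force: 0.0
```

arm_command(
  series=[80, 0, 0, -3, 0, 80, 0, 0, -6, 0, 80, 0, 0, -9, 0, 80, 0, 0, -12, 0, 80, 0, 0, -12, 0],
)

```text
clock: 17.53
eef_pos: [512.4, -181.7, 268.5]
tool_rot: [3.14, -0.012, -0.131]
force: [0.4, -0.8, 0.3]
width: 68.2
gripper_force: 0.0
```

arm_command(
  series=[80, 0, 0, 0, 0, 80, 0, 0, 0, 0, 80, 0, 0, 0, 0, 80, 0, 0, 0, 0, 80, 0, 0, 0, 0],
)

```text
clock: 17.95
eef_pos: [508.6, -180.1, 260.9]
tool_rot: [-3.141, 0.002, -0.131]
force: [-0.2, -0.4, 0.3]
width: 68.7
gripper_force: 0.0
```

Run:
```python
from h import *
s=monitor.read_state();print(s['clock'],s['eef_pos'],s['force'],s['width'])
p,d,c=grab('wrist')
```

```text
17.95 [ 508.61167516 -180.08261513  260.87954856] [-0.16202418 -0.43243732  0.28602663] 68.67939993655273
```

View pics/wrist.png

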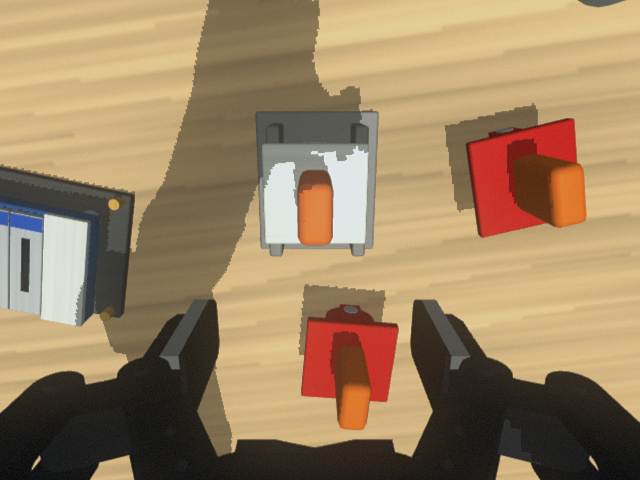

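The roller stands upright in its cradle at (315,208) with the plate flat on both rails. The gripper is clear and the look-alikes haven't moved.

```bash
python3 -c "
from h import *
print(workorder.finish_job())"
```

```text
the job is handed in; nothing more can be done
None
```

I rolled all six strips home in one pass at about 18–19 N (level with the end lands to about 0.2 mm by the depth check), stood the roller back upright in its cradle, let go, and handed the job in at about 18 s; no verdict was returned.

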